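Stroke the slide tray's cover leaves shut

TASK

The four hinged cover leaves of the black slide tray stand open: run your fingertips lightly along the row in one stroke, from the end with the rounded tongue to the square end, so that the leaves fold down flat one after another in the direction they already lean, and then move clear. Stay down at the row until the last leaf is flat, and do not pry a leaf further open. Grip nothing, do not lift the tray or shove it out of place, and leave the flask, the bottle and the dish alone.

Things in the scene. Friction and masses are not known exactly. Their poses are not given: they have to be found in the camera images.
- tray: loose black metal slab 196 x 100 x 19.5 mm, about 0.8 kg, with a half-round tongue (60 mm across, 30 mm out, 12 mm high) at its -x end, before the first leaf. Origin at the centre of the underside of the slab; z up; x along the row of four white leaves from first to last, y across it. Closed leaves are flush with the side rims, 19.5 mm above the bench
- row_start (a point): middle of the hinge pin of the first leaf: 87 mm from the tray's origin towards its -x end, 18 mm above the tray's underside. Fingertips that travel 1 to 5 mm above the closed leaves' level fold the leaves; lower ones butt against the hinge pins (3.6 mm thick) and shove the tray
- row_end (a point): where the middle of the last leaf's free edge lies when closed: 87 mm from the tray's origin towards its +x end, 18 mm above the underside
- leaf1 (a joint): opening angle of the first white plastic cover leaf: a flap 36 mm along the row, 78 mm across, 3 mm thick. Its hinge pin lies at tray x = -87 mm, z = 18 mm; the leaf reaches from there towards tray +x. 0 = flat (hard stop), growing as the free edge rises; starts at 0.5 to 1.0 rad. Slightly stiff hinge (0.005 N m): it stays where it is left
- leaf1_edge (a point): middle of the free edge of the first leaf, 36 mm from its hinge pin; it moves with the leaf
- leaf2 (a joint): opening angle of the second white plastic cover leaf: a flap 36 mm along the row, 78 mm across, 3 mm thick. Its hinge pin lies at tray x = -41 mm, z = 18 mm; the leaf reaches from there towards tray +x. 0 = flat (hard stop), growing as the free edge rises; starts at 0.5 to 1.0 rad. Slightly stiff hinge (0.005 N m): it stays where it is left
- leaf2_edge (a point): middle of the free edge of the second leaf, 36 mm from its hinge pin; it moves with the leaf
- leaf3 (a joint): opening angle of the third white plastic cover leaf: a flap 36 mm along the row, 78 mm across, 3 mm thick. Its hinge pin lies at tray x = 5 mm, z = 18 mm; the leaf reaches from there towards tray +x. 0 = flat (hard stop), growing as the free edge rises; starts at 0.5 to 1.0 rad. Slightly stiff hinge (0.005 N m): it stays where it is left
- leaf3_edge (a point): middle of the free edge of the third leaf, 36 mm from its hinge pin; it moves with the leaf
- leaf4 (a joint): opening angle of the last white plastic cover leaf: a flap 36 mm along the row, 78 mm across, 3 mm thick. Its hinge pin lies at tray x = 51 mm, z = 18 mm; the leaf reaches from there towards tray +x. 0 = flat (hard stop), growing as the free edge rises; starts at 0.5 to 1.0 rad. Slightly stiff hinge (0.005 N m): it stays where it is left
- leaf4_edge (a point): middle of the free edge of the last leaf, 36 mm from its hinge pin; it moves with the leaf
- flask: bystander: clear culture flask lying flat, 75 x 52 x 26 mm with a blue screw cap on one end; origin at the centre of the underside of its box-shaped part
- bottle: bystander: amber bottle with a white cap, 56 mm across, 120 mm tall; origin at the centre of its underside
- dish: bystander: clear round culture dish, 90 mm across, 18 mm high; origin at the centre of its underside
Mind the look-alikes: they are no part of the job. Of the things that look like the tray, the larger one is meant.

How it is judged (in metres and radians):
On the way, in this order (a step that is already met when the one before it is completed fails the run):
1. leaf 1 is folded flat before the leaves that follow it (value of joint leaf1 below 0.17 rad), for 0.1 s.
2. leaf 2 is folded flat before the leaves that follow it (value of joint leaf2 below 0.17 rad), for 0.1 s.
3. leaf 3 is folded flat before the leaves that follow it (value of joint leaf3 below 0.17 rad), for 0.1 s.
4. leaf 4 is folded flat (value of joint leaf4 below 0.17 rad), for 0.1 s.
At the end, for the whole second after the job is handed in: all four leaves within 0.17 rad of flat (free edge at most 6 mm up); the tray standing level on the bench, at rest, either end of its row less than 30 mm from where it was; flask, bottle and dish within 20 mm of where they were, the bottle upright (value of joint each of leaf1, leaf2, leaf3, leaf4 below 0.17 rad and distance of each of row_start, row_end from where it was at the start of the episode below 0.03 m and height (world z) of tray below 0.006 m and angle between tray's own z axis and vertical below 0.05 rad and linear speed of tray below 0.01 m/s and distance of each of flask, bottle, dish from where it was at the start of the episode below 0.02 m and angle between bottle's own z axis and vertical below 0.2 rad); the robot touches nothing.
It fails at once if a fingertip pushes on the tray or its leaves with more than 25 N (contact force between the fingers and tray above 25 N).
It fails at once if the tray is lifted or tipped (height (world z) of tray above 0.008 m or angle between tray's own z axis and vertical above 0.1 rad).
It fails at once if a leaf is pried further open (beyond 1.15 rad) (value of joint any of leaf1, leaf2, leaf3, leaf4 above 1.15 rad).
It fails at once if the stroke is broken off: the TCP rises more than 90 mm above the bench after the first leaf is flat and before the last one is (value of joint leaf1 below 0.17 rad and value of joint leaf4 above 0.17 rad and height (world z) of the grasp point above 0.09 m).
It fails at once if flask, bottle or dish is moved more than 20 mm (distance of any of flask, bottle, dish from where it was at the start of the episode above 0.02 m).
It also fails if it takes over 38 s, if anything falls off the work surface, if the arm or the gripper's body presses on something with over 40 N, if the wrist force passes 120 N, or if a joint passes its speed limit or range.

ROBOT

A 6-joint arm with a two-finger parallel gripper is mounted at the origin on the work surface. World frame = base frame: x ahead of the robot, y to its left, z up, the work surface at z = 0. Lengths are in mm, angles in rad, forces in N, time in s.
With the tool pointing down it reaches from about 300 to 875 mm from the base axis. Payload 6.4 kg.
Tool frame: the origin (TCP) lies between the finger pads, 19 mm behind the fingertips; this is the grasp point; z points along the fingers, y is the line along which they close (so a half turn about z gives the same grasp; the last joint's range is limited). The gripper opens to 88 mm and grips with 3 to 60 N. Pads are 18 mm wide; open, the fingers measure 123 mm over their backs; the gripper's body (75 mm by 187 mm) begins 45 mm behind the grasp point.
Start: joints at [-1.441, 0.181, 1.607, -0, 1.354, -0.206], TCP at [189.493, -542.894, 257.414] pointing down, gripper open.
Joint ranges: [-2.99, 2.99], [-0.89, 2.07], [0.3, 2.58], [-1.14, 4.28], [0, 2.63], [-3.12, 3.12]. Speed limits (rad/s): [2.57, 2.57, 3.01, 3.14, 3.14, 3.14].

INTERFACE

Orientations are given as a unit quaternion [x, y, z, w].
In Python, from rig import r gives the robot as it stands. The module is installed in compiled form; this text tells all that it offers.
- The arm moves only by the tool arm_command, never from a script. Its arguments are lists of equal length, an entry for each row: "claw": the opening, from 0 (shut) to 1 (fully open); "slide": the shift along the tool's x, y, z as a fraction of full scale, a list of three; "delta_rot": the turn, a rotation vector about the tool's x, y, z as a fraction of full scale, a list of three. A call has exactly 8 rows; each row is the pose to reach, as a shift and turn from the pose commanded when the call began, along the tool's axes at that moment, turning the shorter way round; what a row does not reach only later rows make up. Full scale, the value 1, is 12 cm for a shift and pi rad for a turn. A row lasts 1/10 s, in which the tool goes at most 50 mm and 8.59 degrees, less where a joint would pass 70% of its speed; a pose out of reach is approached as far as the arm can. A call with a number of a shift or a turn outside -1 to 1 is refused whole. A call with a gripper value outside its range is refused whole. The fingers move at their own pace and stop on an object; "grip_force" is the grip in N (left out, the last holds). Time passes only in rows, so rows that repeat a pose let the fingers close, or fill a call up. It gives the time, the measured TCP pose, the force, the opening and the grip force at its end, in the units of the state.
- r.sense(): the state, without advancing time (a new reading comes with each control period).
- r.snapshot(name): name is "side" or "top"; returns a dict with "img" (480x640x3 uint8, red, green, blue), "depth" (480x640 float32, mm along the optical axis (not along the pixel's ray), 0 where there is no reading), "fx", "fy", "cx", "cy" (pixels), "eye" and "attitude" of the camera in the world. Camera axes: x right, y down, z forward; pixel columns grow to the right and rows downward; lengths in mm; the calibration is good to about 2 mm. A picture is of the moment at which its call begins.
- r.close_job(): hands the job in; it is judged then, once.
Trained networks look in the newest picture that a camera, given by its name, has taken for a name from the list of things; names that differ only in an ending like _2 or _b are one class to them, and where a whole thing is asked for, a point or a joint stands for the part that bears it (a point fixed in the world has none). Each returns a list of dicts, best first, with "confidence" (0 to 1); they miss things now and then, are a little off and sometimes report something else, mostly with a low value. They report only what shows in the picture. A call takes as long as a camera call. They do not tell look-alikes from the thing itself.
- r.spot_in(camera, label): "uv" ([column, row] in pixels, amid what is visible of it).
- r.spot_point(camera, label): "uv" ([column, row] in pixels: a listed point, or the origin of a listed thing).
The state is a dict: "time": time; "joints": joint angles; "joint_velocities": joint speeds; "effort": joint torques, N m; "position": TCP position; "tool_rot": TCP orientation; "wrist_force": force on the tool from outside, world axes, zero at the start; "moment": the same for the moment, N m; "grip_width": opening from 0.0 (shut) to 1.0 (fully open); "grip_force": force on a finger pad.
Only numpy, scipy, OpenCV 4.12 (cv2) and the standard library are available. Lean on these libraries where they do the work, as an engineer would, in place of code of your own. Each camera call takes 0.05 s, during which the arm holds its last target. There are 200 camera calls.

## Working session

There is one attempt and no reset: what is moved stays moved. The work goes in short steps, Python scripts to look and compute and a tool call to move; the robot and the scene stay as the last step left them, time stands still between calls to the robot, and variables do not carry over. Pictures are saved under pics/ and viewed, at most 10 in all, crops included, and the job is handed in when it is done.

Besides the shell and the picture viewer there is one more tool, called after "Emit:" by a JSON object that holds its "fn" and its "kwargs". arm_command: Moves the arm, as the interface text tells. Its arguments: {"type":"object","properties":{"claw":{"type":"array","items":{"type":"number"}},"slide":{"type":"array","items":{"type":"array","items":{"type":"number","minimum":-1,"maximum":1}}},"delta_rot":{"type":"array","items":{"type":"array","items":{"type":"number","minimum":-1,"maximum":1}}},"grip_force":{"type":"number"}},"required":["claw","slide","delta_rot"]}

```bash
mkdir -p pics
cat > h.py <<'E'
import numpy as np, cv2
from scipy.spatial.transform import Rotation as R
from rig import r
def rot(s):
    a=np.array(s["attitude"]); return a if a.shape==(3,3) else R.from_quat(a).as_matrix()
def cloud(s):
    v,u=np.mgrid[:480,:640]; d=s["depth"]
    p=np.stack([(u-s["cx"])/s["fx"]*d,(v-s["cy"])/s["fy"]*d,d],-1)
    return p@rot(s).T+np.array(s["eye"])
def save(n,im): cv2.imwrite("pics/"+n,im[...,::-1])
E
python3 - <<'E'
from h import *
ims=[]
for c in("top","side"):
    s=r.snapshot(c); save(c+"1.png",s["img"]); P=cloud(s); np.savez(c,img=s["img"],P=P)
    print(c,np.array(s["eye"]).round(),s["attitude"])
    for l in("tray","flask","bottle","dish","row_start","row_end","leaf1_edge","leaf4_edge"):
        f=r.spot_in if l in("tray","flask","bottle","dish") else r.spot_point
        for o in f(c,l)[:3]:
            u,v=np.round(o["uv"]).astype(int); print(l,u,v,round(o["confidence"],2),P[v,u].round())
st=r.sense(); print(st["time"],st["position"],st["tool_rot"],st["wrist_force"])
E
```

```text
top [ 455.  -18. 1079.] [ 0.70971347 -0.70132018  0.04408649 -0.05013159]
tray 259 305 0.77 [441. 122.  14.]
tray 359 249 0.58 [569. -99.   9.]
flask 480 285 0.67 [ 490. -364.   24.]
flask 343 277 0.39 [504. -63.  33.]
bottle 177 263 0.64 [526. 285.  92.]
dish 457 197 0.9 [ 688. -320.   20.]
dish 344 276 0.41 [506. -65.  30.]
dish 176 262 0.34 [528. 286.  96.]
row_start 377 221 0.85 [ 631. -139.   21.]
row_start 236 313 0.72 [423. 173.  12.]
row_end 289 292 0.86 [470.  57.   4.]
row_end 335 283 0.58 [491. -46.  12.]
row_end 182 264 0.47 [525. 279.  78.]
leaf1_edge 250 313 0.85 [423. 143.   6.]
leaf1_edge 374 228 0.63 [ 613. -130.   38.]
leaf4_edge 339 280 0.88 [498. -55.  10.]
leaf4_edge 375 232 0.65 [ 607. -135.   12.]
leaf4_edge 290 296 0.63 [461.  55.   6.]
side [206. 688. 967.] [-0.24139492  0.90699936 -0.33450668  0.08476985]
tray 364 312 0.79 [430. 125.  13.]
tray 355 222 0.77 [560. -81.  26.]
flask 425 163 0.97 [ 497. -359.   27.]
bottle 277 347 0.66 [517. 317.  89.]
bottle 350 212 0.3 [580. -92.  40.]
dish 355 151 0.78 [ 684. -317.   19.]
row_start 339 197 0.88 [ 634. -135.   25.]
row_start 358 334 0.83 [418. 175.   7.]
row_start 361 225 0.43 [548. -89.  14.]
row_end 374 244 0.9 [494. -51.  15.]
row_end 354 155 0.71 [ 679. -301.   19.]
row_end 367 283 0.58 [457.  58.  18.]
leaf1_edge 348 196 0.59 [ 610. -136.   40.]
leaf1_edge 360 322 0.54 [427. 150.  11.]
leaf4_edge 366 281 0.67 [465.  46.   5.]
leaf4_edge 372 234 0.56 [503. -55.  41.]
0.9 [ 189.47765582 -542.90321259  257.44556344] [ 9.85938749e-01  1.67107098e-01 -1.29957430e-06  2.74492527e-05] [0.96836348 0.05755806 0.03548129]
```

Run:
```python
from h import *
a=np.load("top.npz")["img"]; b=np.load("side.npz")["img"]
im=np.vstack([cv2.resize(a[170:350,130:510],(760,360)),])
im2=cv2.resize(b[120:380,230:470],(480,520))
im2=cv2.resize(im2,(222,240))
save("full.png",a)
save("crop.png",cv2.resize(a[195:310,300:420],(600,575),interpolation=cv2.INTER_CUBIC))
```

```text
(no output)
```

View pics/full.png

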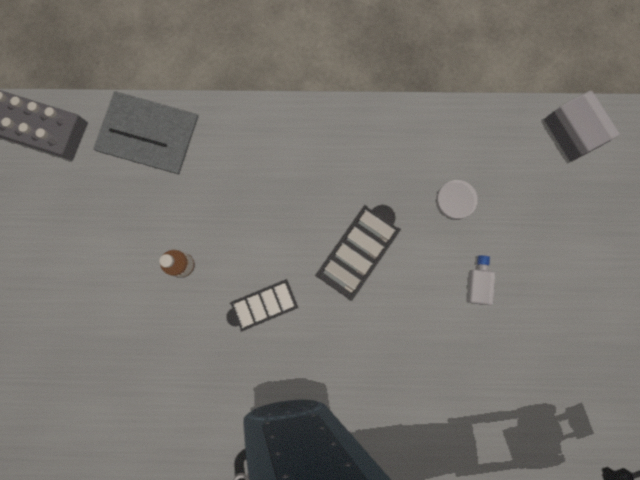

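View pics/crop.png

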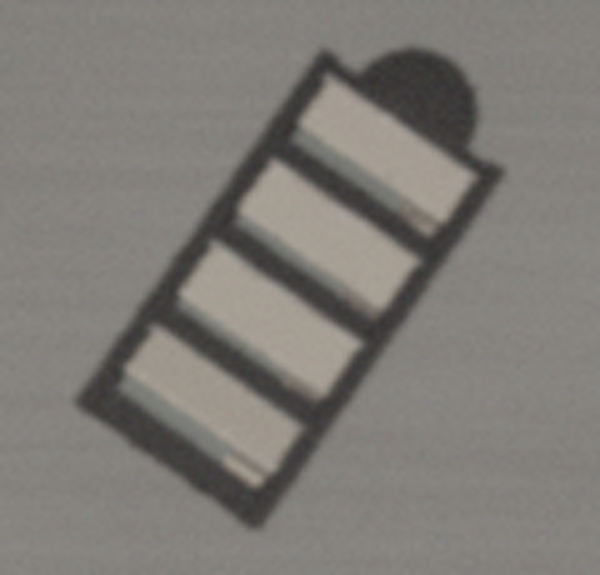

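View pics/side1.png

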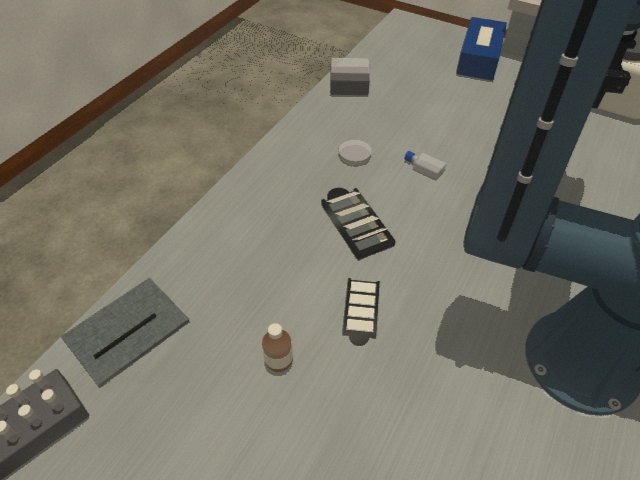

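Candidates for the tray are the large black tray with raised leaves at top (358,251), tongue at (385,214), and the small tray with closed leaves at (264,305). The grey slotted plate at (146,132) is a different object. The crop confirms that the large one is meant. It has four open leaves and the square end at about (334,285).

Run:
```python
from h import *
from scipy.optimize import least_squares
s=r.snapshot("top"); Rm=rot(s); e=np.array(s["eye"])
def onz(u,v,z):
    d=Rm@np.array([(u-s["cx"])/s["fx"],(v-s["cy"])/s["fy"],1]); return e+d*(z-e[2])/d[2]
pix=np.array([[325,50],[500,172],[258,527],[80,402]])/5+[300,195]-0.4
C=np.array([onz(*p,19.5)[:2] for p in pix]); print(C.round(1)); print(np.linalg.norm(C-np.roll(C,-1,0),axis=1).round(1))
# fit: order = (-x,?)...
def model(q):
    c,si=np.cos(q[2]),np.sin(q[2]); M=np.array([[c,-si],[si,c]])
    loc=np.array([[-98,-50],[-98,50],[98,50],[98,-50]])
    return loc@M.T+q[:2]
best=None
for flip in(1,-1):
  def f(q):
    c,si=np.cos(q[2]),np.sin(q[2]); M=np.array([[c,-si],[si,c]])
    return (np.array([[-98,-50*flip],[-98,50*flip],[98,50*flip],[98,-50*flip]])@M.T+q[:2]-C).ravel()
  o=least_squares(f,[560,-95,2.6])
  if best is None or o.cost<best.cost: best=o
q=best.x; print("tray",q,"deg",np.degrees(q[2]),"res",best.fun.round(1))
ux=np.array([np.cos(q[2]),np.sin(q[2])]); uy=np.array([-ux[1],ux[0]])
for c in("top","side"):
    P=np.load(c+".npz")["P"].reshape(-1,3); d=P[:,:2]-q[:2]; L=np.c_[d@ux,d@uy,P[:,2]]
    L=L[(abs(L[:,0])<140)&(abs(L[:,1])<70)]
    m=abs(L[:,1])<32
    print(c,[(x,round(np.median(L[m&(abs(L[:,0]-x)<3),2])),round(np.percentile(L[m&(abs(L[:,0]-x)<3),2],90))) for x in range(-126,127,6) if (m&(abs(L[:,0]-x)<3)).sum()>4])
    k=(abs(L[:,1])>53)&(abs(L[:,1])<65); print("bench z",np.median(L[k,2]))
    t=(L[:,2]>9); print("y ext",np.percentile(L[t,1],[1,99]).round(1),"x ext",np.percentile(L[t,0],[0.5,99.5]).round(1))
for n,x in(("start",-87),("end",87)): print(n,(q[:2]+x*ux).round(1))
st=r.sense(); T=R.from_quat(st["tool_rot"]).as_matrix(); print(T.round(3)); print("ux in tool",T.T@np.r_[ux,0])
```

```text
[[ 668.6 -111.2]
 [ 613.7 -189.7]
 [ 454.2  -81.6]
 [ 508.3   -2.4]]
[ 95.9 192.7  95.9 193.8]
tray [561.21765789 -96.22664116   2.54375715] deg 145.74654862079456 res [ 1.7  1.1  0.4 -3.  -2.2 -0.8  0.1  2.6]
top [(-126, -1, 10), (-120, 9, 12), (-114, 9, 12), (-108, 10, 13), (-102, 9, 12), (-96, 11, 12), (-90, 15, 18), (-84, 20, 23), (-78, 25, 28), (-72, 30, 33), (-66, 34, 37), (-60, 14, 40), (-54, 10, 14), (-48, 12, 15), (-42, 17, 21), (-36, 21, 24), (-30, 26, 28), (-24, 30, 34), (-18, 34, 37), (-12, 13, 38), (-6, 10, 12), (0, 14, 16), (6, 19, 22), (12, 24, 26), (18, 28, 31), (24, 32, 34), (30, 35, 39), (36, 12, 37), (42, 11, 13), (48, 16, 19), (54, 22, 26), (60, 29, 32), (66, 35, 38), (72, 41, 44), (78, 11, 15), (84, 11, 13), (90, 10, 13), (96, 8, 11), (102, -2, 1), (108, -2, 0), (114, -2, 0), (120, -2, 1), (126, -2, 0)]
bench z -1.9935316787907595
y ext [-49.3  48. ] x ext [-120.1  131.8]
side [(-126, 10, 14), (-120, 11, 14), (-114, 12, 14), (-108, 12, 14), (-102, 12, 14), (-96, 15, 16), (-90, 20, 21), (-84, 23, 25), (-78, 14, 29), (-72, 15, 33), (-66, 14, 38), (-60, 16, 42), (-54, 12, 16), (-48, 16, 18), (-42, 21, 23), (-36, 25, 27), (-30, 15, 30), (-24, 14, 33), (-18, 15, 38), (-12, 15, 41), (-6, 13, 15), (0, 18, 20), (6, 22, 24), (12, 26, 28), (18, 15, 32), (24, 15, 36), (30, 15, 40), (36, 13, 41), (42, 15, 17), (48, 19, 21), (54, 13, 27), (60, 14, 32), (66, 14, 40), (72, 15, 46), (78, 13, 17), (84, 12, 15), (90, 12, 15), (96, 8, 13), (102, 0, 3), (108, 0, 3), (114, 0, 2), (120, 0, 3), (126, 0, 2)]
bench z 0.35071795443025167
y ext [-52.5  46.4] x ext [-123.3   97.2]
start [ 633.1 -145.2]
end [489.3 -47.3]
[[ 0.944  0.33   0.   ]
 [ 0.33  -0.944  0.   ]
 [ 0.    -0.    -1.   ]]
ux in tool [-5.94904898e-01 -8.03796095e-01 -1.42568121e-05]
```

Emit:
{"fn": "arm_command", "kwargs": {"claw": [0,0,0,0,0,0,0,0], "slide": [[0.25,-0.1,0],[0.5,-0.2,0],[0.75,-0.3,0],[1,-0.4,0],[1,-0.4,0],[1,-0.4,0],[1,-0.4,0],[1,-0.4,0]], "delta_rot": [[0,0,0.04],[0,0,0.08],[0,0,0.12],[0,0,0.16],[0,0,0.2],[0,0,0.25],[0,0,0.297],[0,0,0.297]]}}

```text
time: 1.75
position: [287.1, -458.0, 257.5]
tool_rot: [0.956, -0.295, 0.0, 0.0]
wrist_force: [-0.0, 0.7, 0.5]
grip_width: 0.297
grip_force: 0.0
```

```bash
cat > d.py <<'E'
from h import *
q=np.array([561.2,-96.2]); a=np.radians(145.75); ux=np.array([np.cos(a),np.sin(a)]); uy=np.array([-ux[1],ux[0]])
st=r.sense(); T=R.from_quat(st["tool_rot"]).as_matrix(); p=np.array(st["position"])
print(st["time"],"tray xyz",((p[:2]-q)@ux).round(1),((p[:2]-q)@uy).round(1),p[2].round(1),"ux in tool",(T.T@np.r_[ux,0]).round(3),"F",np.round(st["wrist_force"],1),"claw",st["grip_width"])
t=np.r_[q-135*ux,p[2]]; print("to start, tool axes /120:",(T.T@(t-p)/120).round(3), np.round(st["joints"],2))
E
python3 d.py
```

```text
1.75 tray xyz 23.0 453.3 257.5 ux in tool [-1.     0.001 -0.   ] F [-0.   0.7  0.5] claw 0.2965285361160841
to start, tool axes /120: [ 1.314 -3.778 -0.   ] [-1.23  0.1   1.69 -0.    1.34  0.94]
```

Emit:
{"fn": "arm_command", "kwargs": {"claw": [0,0,0,0,0,0,0,0], "slide": [[0.1,-0.3,0],[0.2,-0.6,0],[0.33,-1,0],[0.33,-1,0],[0.33,-1,0],[0.33,-1,0],[0.33,-1,0],[0.33,-1,0]], "delta_rot": [[0,0,0],[0,0,0],[0,0,0],[0,0,0],[0,0,0],[0,0,0],[0,0,0],[0,0,0]]}}

```text
time: 2.55
position: [386.3, -382.0, 257.4]
tool_rot: [0.956, -0.295, -0.0, 0.0]
wrist_force: [-0.0, 0.3, 0.2]
grip_width: 0.009
grip_force: 0.0
```

Emit:
{"fn": "arm_command", "kwargs": {"claw": [0,0,0,0,0,0,0,0], "slide": [[0.1,-0.3,0],[0.2,-0.6,0],[0.33,-1,0],[0.33,-1,0],[0.33,-1,0],[0.33,-1,0],[0.33,-1,0],[0.33,-1,0]], "delta_rot": [[0,0,0],[0,0,0],[0,0,0],[0,0,0],[0,0,0],[0,0,0],[0,0,0],[0,0,0]]}}

```text
time: 3.35
position: [486.6, -305.2, 257.4]
tool_rot: [0.955, -0.295, -0.0, 0.0]
wrist_force: [-0.0, -0.2, -0.6]
grip_width: 0.004
grip_force: 0.0
```

Emit:
{"fn": "arm_command", "kwargs": {"claw": [0,0,0,0,0,0,0,0], "slide": [[0.1,-0.3,0],[0.2,-0.6,0],[0.33,-1,0],[0.33,-1,0],[0.33,-1,0],[0.33,-1,0],[0.33,-1,0],[0.33,-1,0]], "delta_rot": [[0,0,0],[0,0,0],[0,0,0],[0,0,0],[0,0,0],[0,0,0],[0,0,0],[0,0,0]]}}

```text
time: 4.15
position: [586.9, -228.3, 257.6]
tool_rot: [0.955, -0.295, 0.0, 0.0]
wrist_force: [0.8, 1.2, -0.2]
grip_width: 0.007
grip_force: 0.0
```

```bash
python3 d.py
```

```text
4.15 tray xyz -95.6 94.7 257.6 ux in tool [-1.     0.001 -0.   ] F [ 0.8  1.2 -0.2] claw 0.007228761892758604
to start, tool axes /120: [ 0.328 -0.789 -0.   ] [-0.56  0.3   1.46 -0.    1.38  1.61]
```

Emit:
{"fn": "arm_command", "kwargs": {"claw": [0,0,0,0,0,0,0,0], "slide": [[0.15,-0.4,0],[0.328,-0.79,0],[0.328,-0.79,0.3],[0.328,-0.79,0.6],[0.328,-0.79,0.9],[0.328,-0.79,1],[0.328,-0.79,1],[0.328,-0.79,1]], "delta_rot": [[0,0,0],[0,0,0],[0,0,0],[0,0,0],[0,0,0],[0,0,0],[0,0,0],[0,0,0]]}}

```text
time: 4.95
position: [674.3, -171.8, 139.4]
tool_rot: [0.956, -0.295, 0.001, 0.0]
wrist_force: [-0.4, 0.2, 0.2]
grip_width: 0.005
grip_force: 0.0
```

```bash
python3 d.py
python3 - <<'E'
from h import *
ims=[r.snapshot(c)["img"] for c in("top","side")]
save("pre.png",np.hstack([cv2.resize(ims[0][180:330,300:440],(373,400)),cv2.resize(ims[1][150:290,290:430],(400,400))]))
E
```

```text
4.95 tray xyz -136.0 -1.2 139.4 ux in tool [-1.     0.    -0.002] F [-0.4  0.2  0.2] claw 0.004720684620859276
to start, tool axes /120: [-0.009  0.01  -0.   ] [-0.42  0.55  1.36  0.    1.22  1.75]
```

View pics/pre.png

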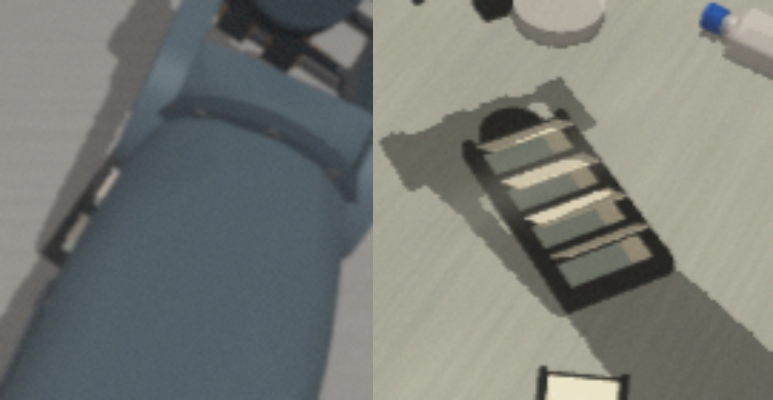

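The side view shows the four leaves still open and the tray untouched, with tongue at about (510,125) of the picture. The arm hides most of the tray in the top view.

Emit:
{"fn": "arm_command", "kwargs": {"claw": [0,0,0,0,0,0,0,0], "slide": [[0,0,0.15],[0,0,0.3],[0,0,0.45],[0,0,0.6],[0,0,0.7],[0,0,0.79],[0,0,0.79],[0,0,0.79]], "delta_rot": [[0,0,0],[0,0,0],[0,0,0],[0,0,0],[0,0,0],[0,0,0],[0,0,0],[0,0,0]]}}

```text
time: 5.85
position: [673.7, -171.0, 42.6]
tool_rot: [0.956, -0.294, 0.0, 0.0]
wrist_force: [0.3, 0.3, 0.3]
grip_width: 0.007
grip_force: 0.0
```

```bash
python3 d.py
```

```text
5.85 tray xyz -135.1 -1.5 42.6 ux in tool [-1.    -0.001 -0.   ] F [0.3 0.3 0.3] claw 0.007126479533189815
to start, tool axes /120: [-0.001  0.013  0.   ] [-0.42  0.67  1.39 -0.    1.07  1.75]
```

Emit:
{"fn": "arm_command", "kwargs": {"claw": [0,0,0,0,0,0,0,0], "slide": [[-0.05,0.01,0.01],[-0.1,0.01,0.01],[-0.15,0.01,0.01],[-0.2,0.01,0.01],[-0.25,0.01,0.01],[-0.3,0.01,0.01],[-0.35,0.01,0.01],[-0.4,0.01,0.01]], "delta_rot": [[0,0,0],[0,0,0],[0,0,0],[0,0,0],[0,0,0],[0,0,0],[0,0,0],[0,0,0]]}}

```text
time: 6.65
position: [632.9, -144.7, 41.5]
tool_rot: [0.956, -0.294, 0.0, 0.0]
wrist_force: [0.9, 0.4, -0.2]
grip_width: 0.005
grip_force: 0.1
```

```bash
python3 d.py
```

```text
6.65 tray xyz -86.5 -0.3 41.5 ux in tool [-1.    -0.001 -0.   ] F [ 0.9  0.4 -0.2] claw 0.004870061910191887
to start, tool axes /120: [0.404 0.003 0.   ] [-0.41  0.59  1.53  0.    1.02  1.76]
```

Emit:
{"fn": "arm_command", "kwargs": {"claw": [0,0,0,0,0,0,0,0], "slide": [[-0.05,0,0],[-0.1,0,0],[-0.15,0,0],[-0.2,0,0],[-0.25,0,0],[-0.3,0,0],[-0.35,0,0],[-0.4,0,0]], "delta_rot": [[0,0,0],[0,0,0],[0,0,0],[0,0,0],[0,0,0],[0,0,0],[0,0,0],[0,0,0]]}}

```text
time: 7.45
position: [593.1, -117.7, 41.5]
tool_rot: [0.956, -0.294, 0.0, 0.0]
wrist_force: [-0.3, -0.4, -0.3]
grip_width: 0.007
grip_force: 0.1
```

```bash
python3 d.py
python3 - <<'E'
from h import *
im=r.snapshot("side")["img"]
save("mid.png",cv2.resize(im[160:280,290:430],(700,600),interpolation=cv2.INTER_CUBIC))
E
```

```text
7.45 tray xyz -38.5 -0.2 41.5 ux in tool [-1.    -0.001 -0.   ] F [-0.3 -0.4 -0.3] claw 0.006983265082129009
to start, tool axes /120: [0.804 0.002 0.   ] [-0.39  0.52  1.65  0.    0.97  1.78]
```

View pics/mid.png

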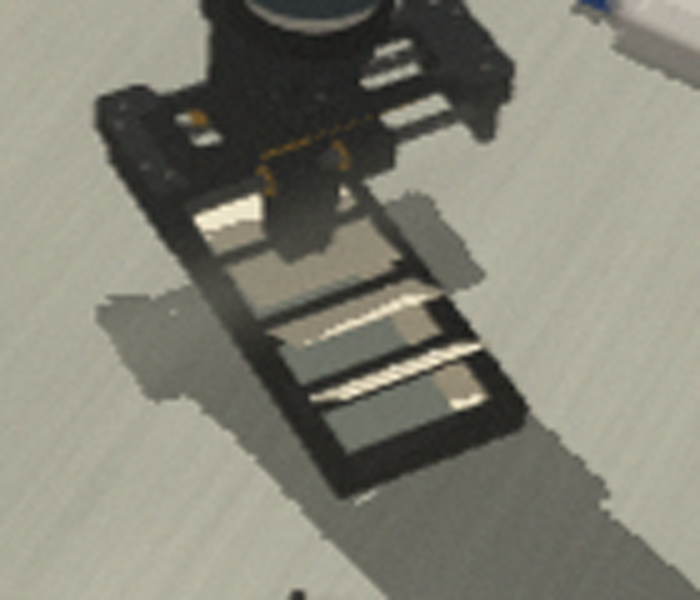

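The first leaf, at about (235,220) in the crop, lies flat, and the second at (315,265) is folding under the fingertips. Leaves three and four still stand open, so I continue the stroke.

Emit:
{"fn": "arm_command", "kwargs": {"claw": [0,0,0,0,0,0,0,0], "slide": [[-0.05,0,0],[-0.1,0,0],[-0.15,0,0],[-0.2,0,0],[-0.25,0,0],[-0.3,0,0],[-0.35,0,0],[-0.4,0,0]], "delta_rot": [[0,0,0],[0,0,0],[0,0,0],[0,0,0],[0,0,0],[0,0,0],[0,0,0],[0,0,0]]}}

```text
time: 8.3
position: [553.4, -90.7, 41.5]
tool_rot: [0.956, -0.294, 0.0, 0.0]
wrist_force: [-0.2, -0.3, 0.5]
grip_width: 0.003
grip_force: 0.1
```

Emit:
{"fn": "arm_command", "kwargs": {"claw": [0,0,0,0,0,0,0,0], "slide": [[-0.05,0,0],[-0.1,0,0],[-0.15,0,0],[-0.2,0,0],[-0.25,0,0],[-0.3,0,0],[-0.35,0,0],[-0.4,0,0]], "delta_rot": [[0,0,0],[0,0,0],[0,0,0],[0,0,0],[0,0,0],[0,0,0],[0,0,0],[0,0,0]]}}

```text
time: 9.1
position: [513.7, -63.6, 41.5]
tool_rot: [0.956, -0.294, -0.0, -0.0]
wrist_force: [0.2, -0.5, 1.2]
grip_width: 0.007
grip_force: 0.1
```

Emit:
{"fn": "arm_command", "kwargs": {"claw": [0,0,0,0,0,0,0,0], "slide": [[-0.05,0,0],[-0.1,0,0],[-0.15,0,0],[-0.2,0,0],[-0.25,0,0],[-0.3,0,0],[-0.35,0,0],[-0.4,0,0]], "delta_rot": [[0,0,0],[0,0,0],[0,0,0],[0,0,0],[0,0,0],[0,0,0],[0,0,0],[0,0,0]]}}

```text
time: 9.9
position: [473.9, -36.6, 41.4]
tool_rot: [0.956, -0.294, -0.0, -0.0]
wrist_force: [0.0, 0.5, -0.6]
grip_width: 0.003
grip_force: 0.0
```

```bash
python3 d.py
python3 - <<'E'
from h import *
im=r.snapshot("side")["img"]
save("late.png",cv2.resize(im[160:280,290:430],(700,600),interpolation=cv2.INTER_CUBIC))
E
```

```text
9.9 tray xyz 105.6 -0.1 41.4 ux in tool [-1.    -0.001  0.   ] F [ 0.   0.5 -0.6] claw 0.003188664174480165
to start, tool axes /120: [ 2.005e+00  2.000e-03 -0.000e+00] [-0.33  0.29  1.99  0.    0.86  1.84]
```

View pics/late.png

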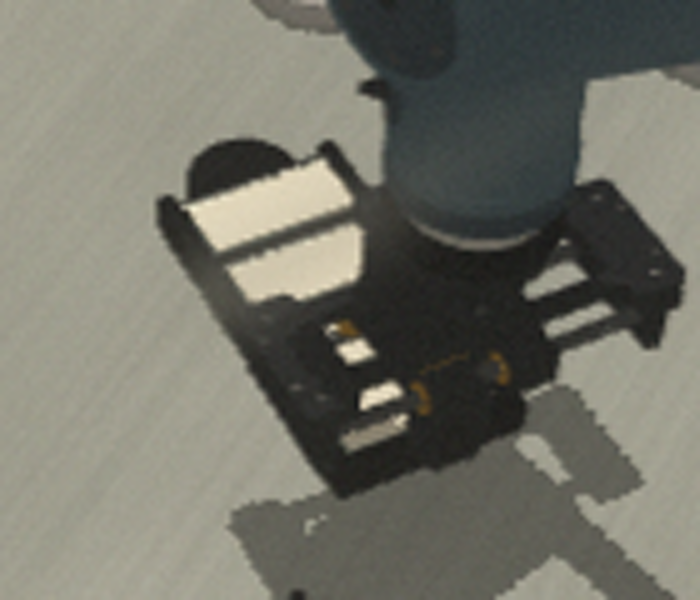

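Emit:
{"fn": "arm_command", "kwargs": {"claw": [0,0,0,0,0,0,0,0], "slide": [[-0.1,0,0],[-0.2,0,0],[-0.3,0,0],[-0.4,0,0],[-0.5,0,0],[-0.5,0,0],[-0.5,0,0],[-0.5,0,0]], "delta_rot": [[0,0,0],[0,0,0],[0,0,0],[0,0,0],[0,0,0],[0,0,0],[0,0,0],[0,0,0]]}}

```text
time: 10.75
position: [425.5, -3.5, 41.7]
tool_rot: [0.956, -0.294, 0.001, 0.0]
wrist_force: [-0.6, -0.6, -0.3]
grip_width: 0.01
grip_force: 0.0
```

```bash
python3 d.py
cat > chk.py <<'E'
from d import *
s=r.snapshot("side"); P=cloud(s).reshape(-1,3); d=P[:,:2]-q; L=np.c_[d@ux,d@uy,P[:,2]]
m=abs(L[:,1])<32
print([(x,*np.percentile(L[k,2],[50,95]).round()) for x in range(-90,100,6) if (k:=m&(abs(L[:,0]-x)<3)).sum()>4])
E
python3 chk.py|tail -1
```

```text
10.75 tray xyz 164.4 -0.3 41.7 ux in tool [-1.    -0.    -0.001] F [-0.6 -0.6 -0.3] claw 0.00959150580926564
to start, tool axes /120: [2.495 0.003 0.003] [-0.29  0.19  2.11 -0.    0.83  1.88]
[(-90, np.float64(19.0), np.float64(21.0)), (-84, np.float64(21.0), np.float64(23.0)), (-78, np.float64(20.0), np.float64(23.0)), (-72, np.float64(21.0), np.float64(23.0)), (-66, np.float64(22.0), np.float64(24.0)), (-60, np.float64(21.0), np.float64(25.0)), (-54, np.float64(20.0), np.float64(25.0)), (-48, np.float64(17.0), np.float64(21.0)), (-42, np.float64(19.0), np.float64(22.0)), (-36, np.float64(21.0), np.float64(22.0)), (-30, np.float64(21.0), np.float64(24.0)), (-24, np.float64(21.0), np.float64(24.0)), (-18, np.float64(21.0), np.float64(24.0)), (-12, np.float64(18.0), np.float64(25.0)), (-6, np.float64(22.0), np.float64(25.0)), (0, np.float64(18.0), np.float64(20.0)), (6, np.float64(20.0), np.float64(23.0)), (12, np.float64(20.0), np.float64(22.0)), (18, np.float64(21.0), np.float64(24.0)), (24, np.float64(21.0), np.float64(23.0)), (30, np.float64(22.0), np.float64(25.0)), (36, np.float64(16.0), np.float64(24.0)), (42, np.float64(15.0), np.float64(25.0)), (48, np.float64(19.0), np.float64(21.0)), (54, np.float64(20.0), np.float64(23.0)), (60, np.float64(20.0), np.float64(23.0)), (90, np.float64(14.0), np.float64(15.0)), (96, np.float64(10.0), np.float64(15.0))]
```

All four leaves read flat, so I lift clear.

Emit:
{"fn": "arm_command", "kwargs": {"claw": [0,0,0,0,0,0,0,0], "slide": [[0,0,-0.2],[0,0,-0.4],[0,0,-0.6],[0,0,-0.8],[0,0,-1],[0,0,-1],[0,0,-1],[0,0,-1]], "delta_rot": [[0,0,0],[0,0,0],[0,0,0],[0,0,0],[0,0,0],[0,0,0],[0,0,0],[0,0,0]]}}

```text
time: 11.6
position: [424.1, -3.1, 160.3]
tool_rot: [0.956, -0.294, -0.001, 0.0]
wrist_force: [-0.2, 0.4, -1.6]
grip_width: 0.006
grip_force: 0.0
```

```bash
sed -i 's/range(-90,100,6)/range(48,100,6)/' chk.py; python3 chk.py
python3 - <<'E'
from h import *
im=r.snapshot("side")["img"]
save("end.png",cv2.resize(im[140:380,250:450],(500,600),interpolation=cv2.INTER_CUBIC))
E
```

```text
11.6 tray xyz 165.7 0.2 160.3 ux in tool [-1.    -0.     0.002] F [-0.2  0.4 -1.6] claw 0.005625765134869232
to start, tool axes /120: [ 2.506e+00 -1.000e-03 -5.000e-03] [-0.29 -0.05  2.06  0.    1.13  1.88]
[(48, np.float64(19.0), np.float64(21.0)), (54, np.float64(20.0), np.float64(22.0)), (60, np.float64(20.0), np.float64(23.0)), (66, np.float64(21.0), np.float64(24.0)), (72, np.float64(21.0), np.float64(24.0)), (78, np.float64(21.0), np.float64(24.0)), (84, np.float64(15.0), np.float64(25.0)), (90, np.float64(12.0), np.float64(15.0)), (96, np.float64(7.0), np.float64(14.0))]
```

View pics/end.png

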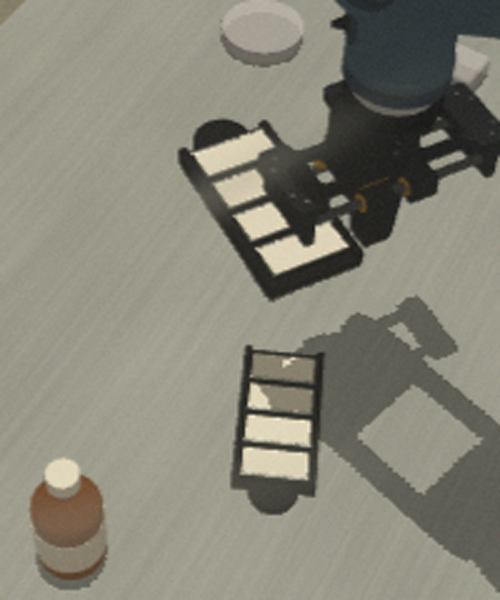

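The crop shows all four leaves flat (about (230,150) to (300,250)), the tray in place, the gripper clear above it, and the bottle and dish undisturbed.

```bash
python3 -c "from rig import r; print(r.close_job())"
```

```text
the job is handed in; nothing more can be done
None
```

I folded the large tray's four leaves down flat in one stroke from the tongue end to the square end, moved the gripper clear, and handed the job in at about 12 s; the judge returned no verdict, but the last camera check showed all four leaves flat, with the tray, bottle and dish in place (flask mostly hidden by the arm).

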